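Sweep the valve discs through the gate of the sorting tray

ROBOT

A 6-joint arm with a two-finger parallel gripper is mounted at the origin on the work surface. World frame = base frame: x ahead of the robot, y to its left, z up, the work surface at z = 0. Lengths are in m, angles in rad, forces in N, time in s.
With the tool pointing down it reaches from about 0.375 to 0.975 m from the base axis. Payload 3.8 kg.
Tool frame: the origin (TCP) lies at the very end of the fingers, on their centre line; the grasp point (between the pads) lies 19 mm behind it; z points along the fingers, y is the direction in which the jaws open and shut (so a half turn about z gives the same grasp; the last joint's range is limited). The gripper opens to 85 mm and grips with 20 to 120 N. Pads are 22 mm wide; open, the fingers measure 114 mm over their backs; the gripper's body (76 mm by 85 mm) begins 54 mm behind the grasp point. The pads swing forward as they close: fully open they stand 13 mm farther back than shut.
Start: joints at [1.296, 0.264, 1.604, -0, 1.274, -0.037], TCP at [0.159, 0.656, 0.231] pointing down, gripper open.
Joint ranges: [-2.63, 2.63], [-0.94, 2.18], [0.31, 2.57], [-1.31, 4.45], [0, 2.66], [-2.55, 2.55]. Speed limits (rad/s): [2.57, 2.57, 3.14, 3.14, 3.14, 3.14].

INTERFACE

Orientations are given as a unit quaternion [w, x, y, z].
In Python, from cell import * gives the robot as it stands.
- The arm moves only by the tool play_rows, never from a script. Its argument "steps" is text: rows parted by semicolons, each of 7 numbers parted by spaces: the shift along the world's x, y, z in mm, then the turn, a rotation vector about the world's x, y, z in rad, then the opening, from 0 (shut) to 1 (fully open). A call has exactly 5 rows; each row shifts and turns the commanded pose from where the row before left it; what a row does not reach is not made up. A row lasts 1/12 s, in which the tool goes at most 41.7 mm and 7.16 degrees, less where a joint would pass 70% of its speed; a pose out of reach is approached as far as the arm can. A call is refused whole if a number of a shift passes 41.7 or a number of a turn 0.125, either way. A call with a gripper value outside its range is refused whole. The fingers move at their own pace and stop on an object; the grip force is fixed at half the most. Time passes only in rows, so rows that do not move let the fingers close, or fill a call up. It gives the time, the measured TCP pose, the force and the opening at its end, in the units of the state.
- read_state(): the state, without advancing time (a new reading comes with each control period).
- get_image(name): name is "scene" or "top" or "wrist"; returns the picture (400x640x3 uint8, red, green, blue); there is no depth.
- camera_model(name): a dict with "fov_y" (degrees; the focal length in pixels is half the picture's height over the tangent of half this angle, whatever the lens; pixels are square), "cx", "cy" (the principal point, pixels), "dist" ([k1, k2, p1, p2, k3] as OpenCV has them; the pictures are not rectified), "pose" (4x4, takes a point from camera to world coordinates); the wrist camera has in their place "T_tool_cam" (4x4, takes a point from camera to tool coordinates, whose origin is the TCP and whose axes are the flange's). Camera axes: x right, y down, z forward; pixel columns grow to the right and rows downward; lengths in m; the calibration is good to about 2 mm. A picture is of the moment at which its call begins: read the wrist's pose just before it. camera_model takes no time and is no camera call.
- hand_in(): hands the job in, once; it reports no verdict.
The state is a dict: "t": time; "qpos": joint angles; "qvel": joint speeds; "tau": joint torques, N m; "tool_pos": TCP position; "ee_rot": TCP orientation; "contact_force": force on the tool from outside, world axes, zero at the start; "wrist_torque": the same for the moment, N m; "finger_gap": finger opening in m.
Only numpy, scipy, OpenCV 4.12 (cv2) and the standard library are available. Lean on these libraries where they do the work, as an engineer would, in place of code of your own. Each camera call takes 0.05 s, during which the arm holds its last target.

TASK

With the fingertips, sweep the three flat brass valve discs one at a time through the narrow gate of the sorting tray, each pushed right over the lip so that it drops into the slot beyond before the next one follows. Push them gently along the deck: do not pinch, lift or press hard on a disc. Leave the hex nut and the cap plug where they lie in the tray, and the spanner and the spindle on the bench alone.

Things in the scene. Friction and masses are not known exactly. Their poses are not given: they have to be found in the camera images.
- tray: fixed sorting tray, origin on the bench, x = sweep direction (deck, gate, slot), y to the left of it, z up. Flat black deck, top 80 mm above the bench, x -220 to +70 mm (the lip, where the deck ends), y -110 to +110 mm; aluminium rims 6 mm thick, 14 mm above the deck, at rear and sides; funnel rims alike run straight from x -55, y +-110 mm to x +46, y +-24 mm, where the gate begins. All smooth: friction about 0.25
- gate (a point): point on the deck's top at the middle of the lip (tray x 70 mm, y 0, z 80 mm), axes as the tray's. The gate is the gap of 48 mm between two steel cheeks, 14 mm above the deck, parallel to tray x, from 24 mm before the lip onward; they run on as the slot's side walls. A disc drops into the slot once its rear edge is pushed to the lip
- slot (a point): middle of the floor of the slot, the open-topped channel past the lip: 48 mm wide, tray x 70 to 205 mm, end wall 74 mm high. Its polished steel floor (friction about 0.2) begins 22 mm below the lip and slopes down 20 degrees to 70 mm below the deck, so that discs slide down it and three fit in a row; axes as the tray's
- disc1_center (a point): centre (half-way up) of a flat round brass valve disc, 38 mm diameter, 10 mm thick, 90 g, with a flush black rubber sealing ring in its top face; it starts flat on the tray's deck, so its centre is 5 mm above the deck; the three discs are alike
- disc2_center (a point): centre (half-way up) of a flat round brass valve disc, 38 mm diameter, 10 mm thick, 90 g, with a flush black rubber sealing ring in its top face; it starts flat on the tray's deck, so its centre is 5 mm above the deck; the three discs are alike
- disc3_center (a point): centre (half-way up) of a flat round brass valve disc, 38 mm diameter, 10 mm thick, 90 g, with a flush black rubber sealing ring in its top face; it starts flat on the tray's deck, so its centre is 5 mm above the deck; the three discs are alike
- nut_center (a point): centre (half-way up) of a loose steel hex nut, 36 mm across flats, 19 mm high, flat on the deck in one rear corner of the tray; leave it
- plug_center (a point): centre (half-way up) of a loose brass cap plug: hexagon 30 mm across flats and 12 mm high, with a 22 mm round spigot up to 30 mm; stands on the deck in the other rear corner; leave it
- spanner_grip (a point): middle of the handle of a loose steel open-end spanner, 190 mm long, lying on the bench beside the tray on its +y side, about along the tray's x; leave it
- spindle_center (a point): centre (half-way up) of a loose turned brass spindle, 68 mm tall, foot 32 mm diameter, standing on the bench beside the slot on the tray's -y side; leave it
Not all that is in view belongs to the job. Leave any purple or red look-alike of the part that bears disc3_center alone.

How it is judged:
By the outcome, as a careful person would: the job done as asked, in the order asked, and still so for the second after the job is handed in, with the robot touching nothing.
It also fails if it takes over 58 s, if anything falls off the work surface, if the arm or the gripper's body presses on something with over 40 N, if the wrist force passes 120 N, or if a joint passes its speed limit or range.

## Working session

There is one attempt and no reset: what is moved stays moved. The work goes in short steps, Python scripts to look and compute and a tool call to move; the robot and the scene stay as the last step left them, time stands still between calls to the robot, and variables do not carry over. Pictures are saved under pics/ and viewed, and the job is handed in when it is done.

Besides the shell and the picture viewer there is one more tool, called after "Request:" by a JSON object that holds its "op" and its "data", one argument or row to a line. play_rows: Moves the arm, as the interface text tells. Its arguments: {"type":"object","properties":{"steps":{"type":"string"}},"required":["steps"]}

```bash
mkdir -p pics; ls; cat > h.py <<'E'
from cell import *
import numpy as np, cv2
def cam(n):
    m=camera_model(n); f=200/np.tan(np.radians(m['fov_y'])/2)
    K=np.array([[f,0,m['cx']],[0,f,m['cy']],[0,0,1.]])
    return m,K,np.array(m['dist'],float)
def pix2plane(n,uv,z,pose=None):
    m,K,d=cam(n); P=np.array(m['pose']) if pose is None else pose
    p=cv2.undistortPoints(np.array(uv,float).reshape(-1,1,2),K,d).reshape(-1,2)
    r=np.c_[p,np.ones(len(p))]@P[:3,:3].T
    o=P[:3,3]
    return o+r*((z-o[2])/r[:,2])[:,None]
def proj(n,X,pose=None):
    m,K,d=cam(n); P=np.array(m['pose']) if pose is None else pose
    Pi=np.linalg.inv(P)
    return cv2.projectPoints(np.array(X,float).reshape(-1,3),cv2.Rodrigues(Pi[:3,:3])[0],Pi[:3,3],K,d)[0].reshape(-1,2)
E
python3 - <<'E'
from h import *
s=read_state(); print({k:np.round(v,3) for k,v in s.items()})
for n in("top","scene"):
    im=get_image(n); cv2.imwrite(f'pics/{n}0.png',im[:,:,::-1]); m=camera_model(n); print(n,m['fov_y'],np.round(m['pose'],3))
E
```

```text
pics
{'t': np.float64(0.0), 'qpos': array([ 1.296,  0.265,  1.605,  0.   ,  1.274, -0.037]), 'qvel': array([ 0.002, -0.   , -0.   ,  0.001, -0.   , -0.   ]), 'tau': array([-2.0000e-03, -5.1511e+01, -3.6730e+01, -0.0000e+00,  1.3000e-02,
       -0.0000e+00]), 'tool_pos': array([0.159, 0.655, 0.23 ]), 'ee_rot': array([-0.   ,  0.119,  0.993, -0.001]), 'contact_force': array([-0.213,  0.759, -0.192]), 'wrist_torque': array([-0.005,  0.047,  0.011]), 'finger_gap': np.float64(0.085)}
top 55.872271890127294 [[ 0.005 -0.997  0.074  0.524]
 [-1.    -0.006 -0.016  0.068]
 [ 0.017 -0.074 -0.997  0.804]
 [ 0.     0.     0.     1.   ]]
scene 47.50352241814775 [[ 0.487  0.749 -0.448  0.899]
 [ 0.873 -0.411  0.261 -0.151]
 [ 0.011 -0.519 -0.855  0.701]
 [ 0.     0.     0.     1.   ]]
```

View pics/top0.png

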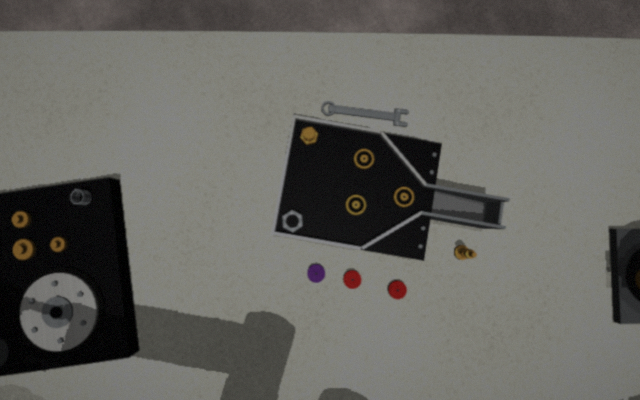

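View pics/scene0.png

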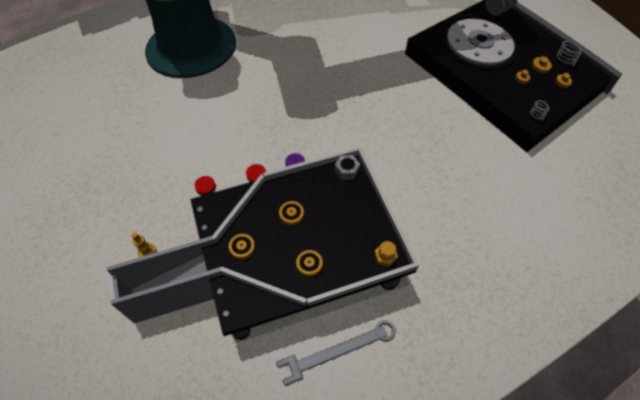

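Top view: three discs in the tray at about (364,158), (356,205) and (404,197). The purple and red look-alikes are on the bench at (316,272), (352,279) and (397,289). The nut is at (292,220), the plug at (309,135) and the gate near (425,200).

```bash
cat >> h.py <<'E'
def discs(im):
    hsv=cv2.cvtColor(im,cv2.COLOR_RGB2HSV)
    return cv2.inRange(hsv,(12,110,60),(30,255,255))
E
python3 - <<'E'
from h import *
im=cv2.imread('pics/top0.png')[:,:,::-1].copy()
m=discs(im)
cs,_=cv2.findContours(m,cv2.RETR_EXTERNAL,cv2.CHAIN_APPROX_NONE)
for c in cs:
    if len(c)<15: continue
    (x,y),r=cv2.minEnclosingCircle(c); x2,y2,w,h=cv2.boundingRect(c)
    if 270<x<520: print((round(x,1),round(y,1)),round(r,1),w,h,np.round(pix2plane('top',[(x,y)],.09)[0],4))
c=im[100:270,260:520,::-1]; cv2.imwrite('pics/top0c.png',cv2.resize(c,None,fx=3,fy=3,interpolation=cv2.INTER_CUBIC))
E
```

```text
(465.0, 251.5) 10.6 21 15 [ 0.4766 -0.2229  0.09  ]
(355.5, 204.5) 10.6 22 20 [ 0.5647 -0.0149  0.09  ]
(403.7, 196.5) 10.3 20 20 [ 0.5805 -0.107   0.09  ]
(363.8, 158.2) 10.3 21 20 [ 0.6536 -0.0309  0.09  ]
(308.6, 135.1) 9.0 18 18 [0.6977 0.0752 0.09  ]
```

View pics/top0c.png

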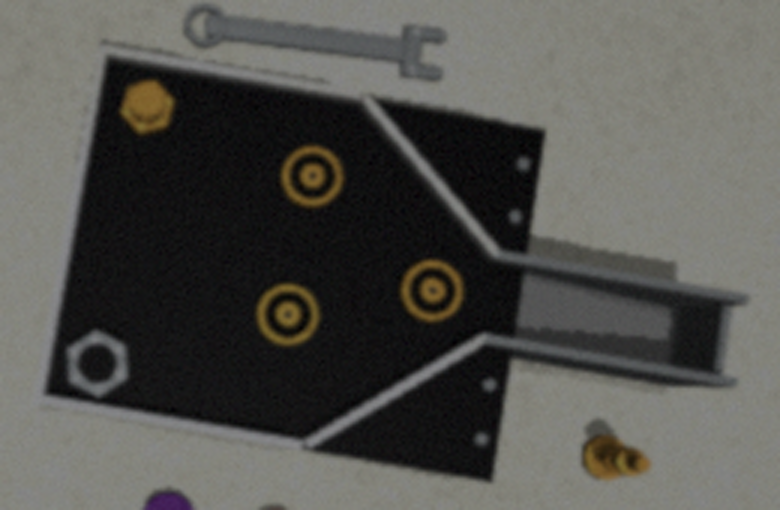

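```bash
cat > fit.py <<'E'
from h import *
def uv(x,y): return (260+x/3-0.33,100+y/3-0.33)
# crop px, tray xy, z
L=[((544,130),(70,110),.08),((491,480),(70,-110),.08),((498,250),(46,27),.094),((487,340),(46,-27),.094),((366,97),(-55,110),.094),((308,443),(-55,-110),.094)]
X=np.array([pix2plane('top',[uv(*a)],z)[0,:2]*1000 for a,_,z in L]); T=np.array([b for _,b,_ in L],float)
mx,mt=X.mean(0),T.mean(0); U,S,V=np.linalg.svd((T-mt).T@(X-mx)); R=(V.T@np.diag([1,np.linalg.det(V.T@U.T)])@U.T)
t=mx-R@mt
print('yaw',np.degrees(np.arctan2(R[1,0],R[0,0])),'t',t); print(np.round((X-(T@R.T+t)),1))
for p in [(355.5,204.5),(403.7,196.5),(363.8,158.2),(308.6,135.1),(292,220.5)]:
    w=pix2plane('top',[p],.09)[0,:2]*1000; print(p,np.round(w,1),'tray',np.round(R.T@(w-t),1))
np.savez('tray.npz',R=R,t=t)
E
python3 fit.py
python3 - <<'E'
from h import *
im=cv2.imread('pics/scene0.png')[:,:,::-1].copy()
d=np.load('tray.npz');R,t=d['R'],d['t']
m=discs(im)
cs,_=cv2.findContours(m,cv2.RETR_EXTERNAL,cv2.CHAIN_APPROX_NONE)
for c in cs:
    (x,y),r=cv2.minEnclosingCircle(c)
    if r>8 and x<420:
        w=pix2plane('scene',[(x,y)],.088)[0,:2]*1000; print((x,y),r,np.round(w,1),'tray',np.round(R.T@(w-t),1))
out=im[:,:,::-1].copy()
for tx,ty,z in [(70,110,.08),(70,-110,.08),(70,24,.08),(70,-24,.08),(46,24,.094),(46,-24,.094),(-55,110,.094),(-55,-110,.094),(-220,110,.094),(-220,-110,.094),(205,24,.084),(205,-24,.084)]:
    w=R@[tx,ty]+t; p=proj('scene',[w[0]/1000,w[1]/1000,z])[0]; cv2.circle(out,tuple(int(round(v)) for v in p),2,(0,255,0),-1)
cv2.imwrite('pics/scene_ov.png',cv2.resize(out[130:400,90:440],None,fx=2,fy=2))
E
```

```text
yaw -99.68275991852812 t [585.23206485 -98.51425809]
[[ 5.1  1.6]
 [-4.8  3.1]
 [ 2.1 -0. ]
 [-1.8 -1.2]
 [ 1.2 -2.3]
 [-1.9 -1.2]]
(355.5, 204.5) [564.7 -14.8] tray [-79.1 -34.3]
(403.7, 196.5) [ 580.5 -107. ] tray [ 9.1 -3.2]
(363.8, 158.2) [653.7 -31. ] tray [-78.1  56.1]
(308.6, 135.1) [697.7  75.2] tray [-190.1   81.7]
(292, 220.5) [533.8 105.4] tray [-192.3  -85. ]
(309.0, 262.0) 13.601571083068848 [654.4 -31.2] tray [-78.   56.9]
(386.1293029785156, 252.35345458984375) 11.995233535766602 [696.3  76.6] tray [-191.3   80. ]
(241.2058868408203, 245.26470947265625) 13.486281394958496 [ 581.6 -107.4] tray [ 9.4 -2.1]
(143.43299865722656, 242.08560180664062) 14.603592872619629 [ 505.  -237.7] tray [150.7 -55.7]
(290.739990234375, 211.5) 12.749917984008789 [565.1 -15.6] tray [-78.3 -33.7]
```

View pics/scene_ov.png

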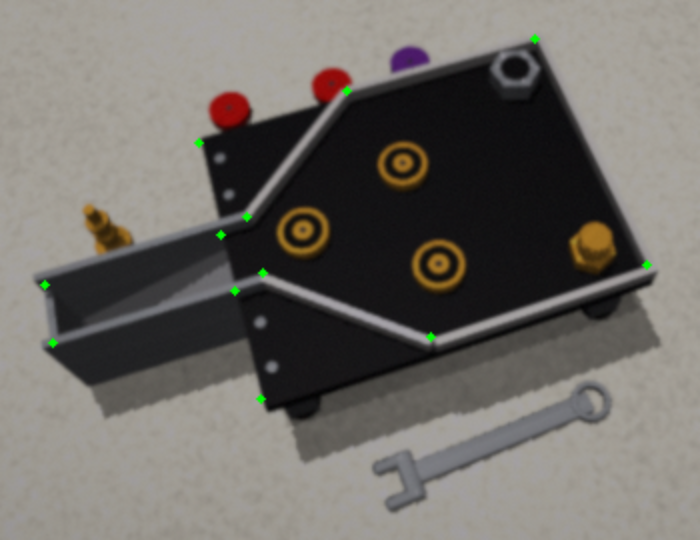

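```bash
sed -i 's/(70,110),.08/(70,116),.08/;s/(70,-110),.08/(70,-116),.08/' fit.py; python3 fit.py; python3 - <<'E'
import numpy as np
d=np.load('tray.npz');R,t=d['R'],d['t']
for p in [(-34,-3),(9,-3),(70,0)]: print(p,np.round(R@p+t,1))
print(R)
E
```

```text
yaw -99.68202490941714 t [585.23180773 -98.51421422]
[[-0.8  2.6]
 [ 1.1  2.1]
 [ 2.1 -0. ]
 [-1.8 -1.2]
 [ 1.2 -2.3]
 [-1.9 -1.2]]
(355.5, 204.5) [564.7 -14.8] tray [-79.1 -34.3]
(403.7, 196.5) [ 580.5 -107. ] tray [ 9.1 -3.2]
(363.8, 158.2) [653.7 -31. ] tray [-78.1  56.1]
(308.6, 135.1) [697.7  75.2] tray [-190.1   81.7]
(292, 220.5) [533.8 105.4] tray [-192.3  -85. ]
(-34, -3) [588.  -64.5]
(9, -3) [ 580.8 -106.9]
(70, 0) [ 573.5 -167.5]
[[-0.16818013  0.98575628]
 [-0.98575628 -0.16818013]]
```

Request:
{"op": "play_rows", "data": {
  "steps": "20 -34 0 0 0 -0.0715 0.1;20 -34 0 0 0 -0.0715 0.1;20 -34 0 0 0 -0.0715 0.1;20 -34 0 0 0 -0.0715 0.1;20 -34 0 0 0 -0.0715 0.1"
}}

```text
t: 0.52
tool_pos: [0.2593, 0.4841, 0.2306]
ee_rot: [-0.0, 0.295, 0.956, -0.001]
contact_force: [-0.0, -0.2, 0.1]
finger_gap: 0.0256
```

Request:
{"op": "play_rows", "data": {
  "steps": "20 -34 0 0 0 -0.0715 0.1;20 -34 0 0 0 -0.0715 0.1;20 -34 0 0 0 -0.0715 0.1;20 -34 0 0 0 -0.0715 0.1;20 -34 0 0 0 -0.0715 0.1"
}}

```text
t: 0.93
tool_pos: [0.3592, 0.3141, 0.2309]
ee_rot: [-0.0, 0.46, 0.888, -0.0]
contact_force: [1.3, 2.0, -0.2]
finger_gap: 0.0085
```

Request:
{"op": "play_rows", "data": {
  "steps": "20 -34 0 0 0 -0.0715 0.1;20 -34 0 0 0 -0.0715 0.1;20 -34 0 0 0 -0.0715 0.1;20 -34 0 0 0 -0.0715 0.1;20 -34 0 0 0 -0.0715 0.1"
}}

```text
t: 1.35
tool_pos: [0.4592, 0.1441, 0.2311]
ee_rot: [-0.0, 0.611, 0.792, -0.0]
contact_force: [0.3, 0.5, 0.1]
finger_gap: 0.0086
```

Request:
{"op": "play_rows", "data": {
  "steps": "20 -34 0 0 0 -0.0715 0.1;20 -34 0 0 0 -0.0715 0.1;20 -34 0 0 0 -0.0715 0.1;20 -34 0 0 0 -0.0715 0.1;20 -34 0 0 0 -0.0715 0.1"
}}

```text
t: 1.77
tool_pos: [0.5593, -0.0259, 0.2308]
ee_rot: [-0.0, 0.742, 0.671, -0.0]
contact_force: [0.9, 0.3, -0.0]
finger_gap: 0.0086
```

Request:
{"op": "play_rows", "data": {
  "steps": "24 -30 -10 0 0 -0.068 0.1;4.7 -6 -30 0 0 0 0.1;0 0 -30 0 0 0 0.1;0 0 0 0 0 0 0.1;0 0 0 0 0 0 0.1"
}}

```text
t: 2.18
tool_pos: [0.5853, -0.0598, 0.1586]
ee_rot: [-0.002, 0.763, 0.646, -0.002]
contact_force: [0.3, 0.8, -0.5]
finger_gap: 0.0086
```

```bash
cat >> h.py <<'E'
def wristpose(s):
    from scipy.spatial.transform import Rotation as Ro
    w,x,y,z=s['ee_rot']; T=np.eye(4);T[:3,:3]=Ro.from_quat([x,y,z,w]).as_matrix();T[:3,3]=s['tool_pos']
    return T@np.array(camera_model('wrist')['T_tool_cam'])
def tray(w): 
    d=np.load('tray.npz'); return (np.asarray(w)[...,:2]*1000-d['t'])@d['R']
E
python3 - <<'E'
from h import *
s=read_state(); im=get_image('wrist'); cv2.imwrite('pics/w1.png',im[:,:,::-1])
P=wristpose(s); print(np.round(s['tool_pos'],4),tray(s['tool_pos']),np.round(P,3)); np.savez('w1.npz',P=P)
m=discs(im)
cs,_=cv2.findContours(m,cv2.RETR_EXTERNAL,cv2.CHAIN_APPROX_NONE)
for c in cs:
    (x,y),r=cv2.minEnclosingCircle(c)
    if r>8: print((x,y),r,tray(pix2plane('wrist',[(x,y)],.09,P)))
E
```

```text
[ 0.5853 -0.0598  0.1586] [-38.15491434  -6.41074441] [[ 0.986 -0.157 -0.05   0.599]
 [-0.165 -0.95  -0.266  0.008]
 [-0.005  0.271 -0.963  0.301]
 [ 0.     0.     0.     1.   ]]
(322.0, 303.0) 10.770429611206055 [[23.22643119 -5.1547515 ]]
(325.51885986328125, 285.4471740722656) 10.551745414733887 [[ 9.25428847 -2.75084718]]
(321.5, 261.5) 11.335884094238281 [[-8.9937118  -5.61553953]]
(419.6868591308594, 158.66908264160156) 31.550498962402344 [[-79.45457733  55.73817096]]
(278.0581359863281, 157.5) 30.968538284301758 [[-79.72183154 -33.0412547 ]]
```

View pics/w1.png

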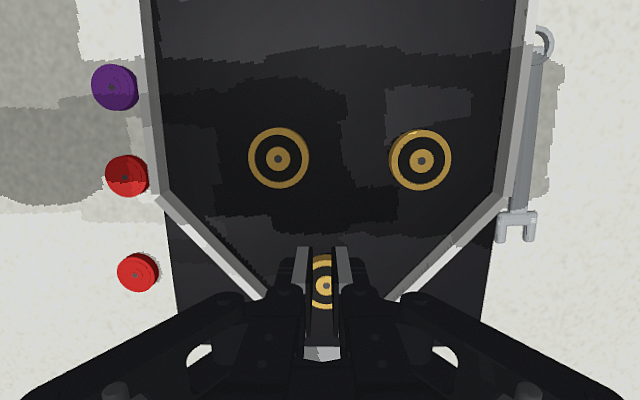

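The wrist view confirms the disc positions from the top and scene views to within 1–2 mm. The three brass discs at wrist pixels (278,158), (420,159) and (325,285) are the targets. The solid purple and red ones lie on the bench at left, outside the tray, and I leave them alone.

Request:
{"op": "play_rows", "data": {
  "steps": "3.8 -0.6 -20 0 0 0 0.1;0 0 -20 0 0 0 0.1;0 0 -20 0 0 0 0.1;0 0 -10 0 0 0 0.1;0 0 0 0 0 0 0.1"
}}

```text
t: 2.65
tool_pos: [0.5906, -0.0598, 0.0907]
ee_rot: [-0.001, 0.763, 0.647, -0.001]
contact_force: [-0.7, -0.5, -0.5]
finger_gap: 0.0088
```

```bash
python3 - <<'E'
from h import *
s=read_state();print(np.round(s['tool_pos'],4),tray(s['tool_pos']),s['contact_force'])
im=get_image('scene'); cv2.imwrite('pics/s1.png',cv2.resize(im[120:360,90:440,::-1],None,fx=2,fy=2))
E
```

```text
[ 0.5906 -0.0598  0.0907] [-39.03864082  -1.24235368] [-0.6859432  -0.51576244 -0.50548891]
```

View pics/s1.png

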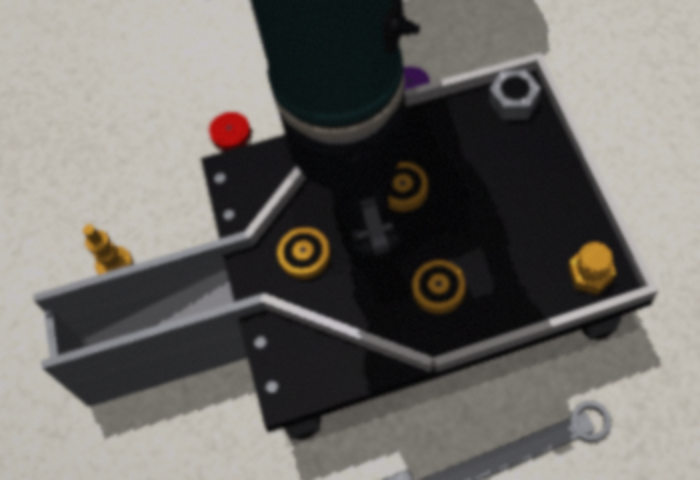

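Request:
{"op": "play_rows", "data": {
  "steps": "-1 -0.2 -4 0 0 0 0.1;0 0 -3 0 0 0 0.1;-0.8 -5 0 0 0 0 0.1;-0.8 -5 0 0 0 0 0.1;-0.8 -5 0 0 0 0 0.1"
}}

```text
t: 3.12
tool_pos: [0.5884, -0.0765, 0.0849]
ee_rot: [0.0, 0.763, 0.646, 0.0]
contact_force: [0.7, 0.8, 0.1]
finger_gap: 0.0085
```

Request:
{"op": "play_rows", "data": {
  "steps": "-0.8 -5 0 0 0 0 0.1;-0.8 -5 0 0 0 0 0.1;-0.8 -5 0 0 0 0 0.1;-0.8 -5 0 0 0 0 0.1;-0.8 -5 0 0 0 0 0.1"
}}

```text
t: 3.53
tool_pos: [0.584, -0.1014, 0.0843]
ee_rot: [-0.0, 0.763, 0.646, 0.0]
contact_force: [-0.6, 1.4, 0.4]
finger_gap: 0.0086
```

```bash
python3 - <<'E'
from h import *
s=read_state();print(np.round(s['tool_pos'],4),tray(s['tool_pos']),s['contact_force'])
im=get_image('scene'); cv2.imwrite('pics/s2.png',cv2.resize(im[120:360,90:440,::-1],None,fx=2,fy=2))
E
```

```text
[ 0.584  -0.1014  0.0843] [ 3.05659287 -0.71115363] [-0.55724391  1.37459403  0.44487505]
```

View pics/s2.png

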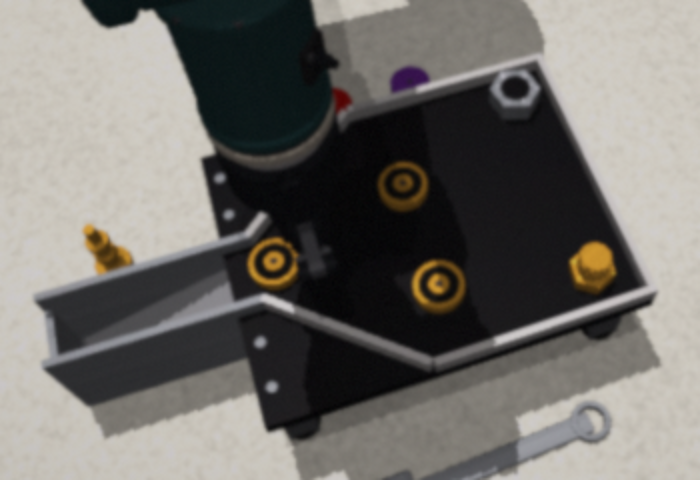

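```bash
python3 - <<'E'
from h import *
print(tray(pix2plane('scene',[(90+273/2,120+263/2)],.09)))
E
```

```text
[[32.70485485  1.87258533]]
```

Request:
{"op": "play_rows", "data": {
  "steps": "-0.8 -5 0 0 0 0 0.1;-0.8 -5 0 0 0 0 0.1;-0.8 -5 0 0 0 0 0.1;-0.8 -5 0 0 0 0 0.1;-0.8 -5 0 0 0 0 0.1"
}}

```text
t: 4.0
tool_pos: [0.58, -0.1263, 0.0842]
ee_rot: [-0.0, 0.763, 0.646, -0.0]
contact_force: [-0.1, 0.2, 0.4]
finger_gap: 0.0084
```

Request:
{"op": "play_rows", "data": {
  "steps": "-0.8 -5 0 0 0 0 0.1;-0.8 -5 0 0 0 0 0.1;-0.8 -5 0 0 0 0 0.1;0 0 0 0 0 0 0.1;0 0 0 0 0 0 0.1"
}}

```text
t: 4.42
tool_pos: [0.5776, -0.1412, 0.0843]
ee_rot: [0.0, 0.763, 0.646, -0.0]
contact_force: [-0.1, 0.7, 0.1]
finger_gap: 0.0085
```

```bash
python3 - <<'E'
from h import *
s=read_state();print(np.round(s['tool_pos'],4),tray(s['tool_pos']),s['contact_force'])
im=get_image('scene'); cv2.imwrite('pics/s3.png',cv2.resize(im[120:360,90:440,::-1],None,fx=2,fy=2))
E
```

```text
[ 0.5776 -0.1412  0.0843] [43.38578543 -0.29742049] [-0.05469506  0.67519829  0.11401985]
```

View pics/s3.png

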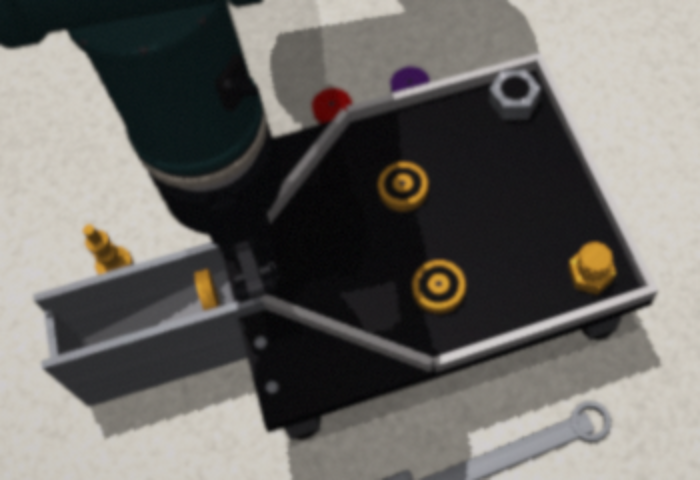

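The disc has tipped over the lip and leans at about (206,288). I keep pushing until its rear edge clears.

Request:
{"op": "play_rows", "data": {
  "steps": "-0.8 -4 0 0 0 0 0.1;-0.8 -4 0 0 0 0 0.1;-0.8 -4 0 0 0 0 0.1;-0.8 -4 0 0 0 0 0.1;-0.6 -3 0 0 0 0 0.1"
}}

```text
t: 4.88
tool_pos: [0.5738, -0.1603, 0.0843]
ee_rot: [0.0, 0.763, 0.646, -0.0]
contact_force: [-0.1, 1.3, -0.3]
finger_gap: 0.0085
```

```bash
python3 - <<'E'
from h import *
s=read_state();print(np.round(s['tool_pos'],4),tray(s['tool_pos']),s['contact_force'])
im=get_image('scene'); cv2.imwrite('pics/s4.png',cv2.resize(im[120:360,90:440,::-1],None,fx=2,fy=2))
E
```

```text
[ 0.5738 -0.1603  0.0843] [62.85502484 -0.87264421] [-0.09375845  1.30877692 -0.3443935 ]
```

View pics/s4.png

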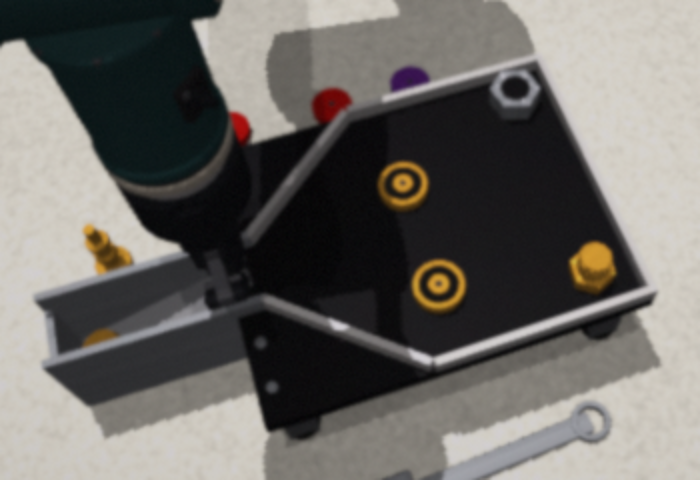

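Disc 1 has dropped and slid to the far end of the slot, at about (100,340). Next is the disc at tray (-79,-34).

Request:
{"op": "play_rows", "data": {
  "steps": "0 0 20 0 0 0 0.1;0 0 25 0 0 0 0.1;-0.4 36 0 0 0 0 0.3;-0.4 37 0 0 0 0 0.3;-0.4 37 0 0 0 0 0.3"
}}

```text
t: 5.35
tool_pos: [0.5732, -0.0495, 0.1303]
ee_rot: [0.001, 0.764, 0.645, 0.001]
contact_force: [-0.4, 0.0, -1.0]
finger_gap: 0.0257
```

Request:
{"op": "play_rows", "data": {
  "steps": "-0.4 37 0 0 0 0 0.3;-0.4 36 0 0 0 0 0.3;0 0 -15 0 0 0 0.3;0 0 -10 0 0 0 0.3;0 0 0 0 0 0 0.3"
}}

```text
t: 5.77
tool_pos: [0.5697, 0.0234, 0.1016]
ee_rot: [-0.001, 0.763, 0.647, -0.002]
contact_force: [-0.8, -0.4, -0.7]
finger_gap: 0.0258
```

```bash
cat > look.py <<'E'
from h import *
import sys
s=read_state();print(np.round(s['tool_pos'],4),tray(s['tool_pos']),s['contact_force'])
P=wristpose(s); im=get_image('wrist'); cv2.imwrite(f'pics/{sys.argv[1]}w.png',im[:,:,::-1])
cs,_=cv2.findContours(discs(im),cv2.RETR_EXTERNAL,cv2.CHAIN_APPROX_NONE)
for c in cs:
    (x,y),r=cv2.minEnclosingCircle(c)
    if r>8: print('w',(round(x),round(y)),r,tray(pix2plane('wrist',[(x,y)],.09,P)))
im=get_image('scene'); cv2.imwrite(f'pics/{sys.argv[1]}s.png',cv2.resize(im[120:360,90:440,::-1],None,fx=2,fy=2))
cs,_=cv2.findContours(discs(im),cv2.RETR_EXTERNAL,cv2.CHAIN_APPROX_NONE)
for c in cs:
    (x,y),r=cv2.minEnclosingCircle(c)
    if r>5 and x<440: print('s',(round(x),round(y)),r,tray(pix2plane('scene',[(x,y)],.088)))
E
python3 look.py a
```

```text
[0.5697 0.0234 0.1016] [-117.56394519  -35.81611966] [-0.82049221 -0.4067048  -0.68310169]
w (496, 319) 9.861641883850098 [[-81.61472406  58.82537033]]
w (490, 314) 36.200927734375 [[-84.43709376  55.08585665]]
w (324, 318) 36.8477897644043 [[-82.39724732 -33.51857222]]
w (586, 108) 54.41374969482422 [[-190.36662255   84.6468865 ]]
s (140, 290) 8.381627082824707 [[166.81798832  19.49038854]]
s (309, 262) 13.513520240783691 [[-77.25500125  56.91395268]]
s (386, 253) 12.186664581298828 [[-190.84724405   80.62130995]]
s (143, 242) 14.603592872619629 [[150.65124574 -55.66240847]]
s (290, 212) 12.353142738342285 [[-77.44929997 -33.09633929]]
```

View pics/as.png

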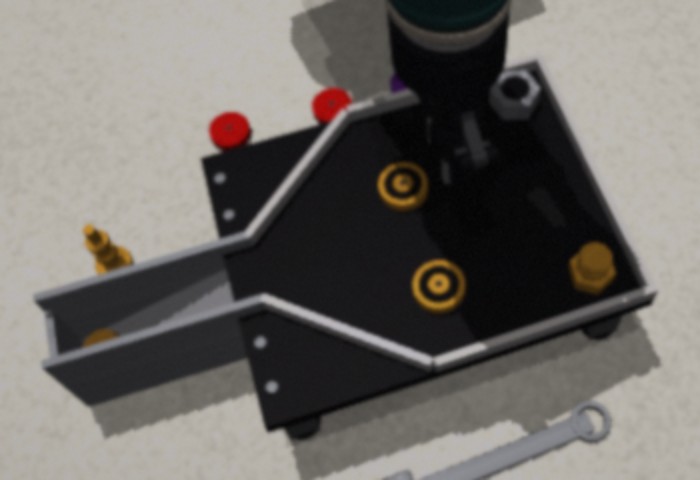

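View pics/aw.png

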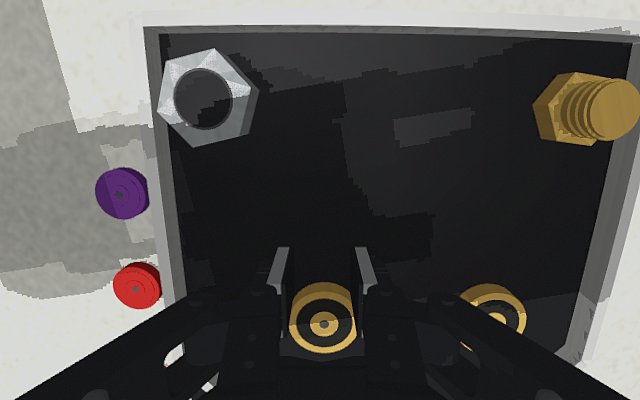

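Request:
{"op": "play_rows", "data": {
  "steps": "1.5 -0.3 -8 0 0 0 0.3;0.7 -0.1 -8 0 0 0 0.3;0 0 -3.5 0 0 0 0.3;-1 -6 0 0 0 0 0.3;-1 -6 0 0 0 0 0.3"
}}

```text
t: 6.28
tool_pos: [0.5716, 0.0102, 0.0842]
ee_rot: [-0.0, 0.763, 0.646, -0.0]
contact_force: [0.3, 0.5, 0.2]
finger_gap: 0.0255
```

Request:
{"op": "play_rows", "data": {
  "steps": "1 -6.2 0 0 0 0 0.3;1 -6.2 0 0 0 0 0.3;1 -6.2 0 0 0 0 0.3;1 -6.2 0 0 0 0 0.3;1 -6.2 0 0 0 0 0.3"
}}

```text
t: 6.7
tool_pos: [0.5775, -0.021, 0.0851]
ee_rot: [0.0, 0.763, 0.646, 0.0]
contact_force: [-0.9, 0.0, 0.3]
finger_gap: 0.0256
```

```bash
python3 look.py b
```

```text
[ 0.5775 -0.021   0.0851] [-75.10032909 -20.69141342] [-0.86922507  0.0071643   0.31031662]
w (321, 331) 34.68351745605469 [[-44.16284448 -19.53804599]]
w (321, 318) 16.016233444213867 [[-51.05122741 -19.59797459]]
w (323, 297) 32.02136993408203 [[-62.49300374 -19.01040544]]
w (486, 258) 45.0999870300293 [[-81.89897999  54.17155646]]
w (587, 6) 52.4047737121582 [[-185.09040668   81.06121329]]
s (140, 290) 8.860122680664062 [[167.52827179  19.25939096]]
s (309, 262) 13.153046607971191 [[-78.01386536  56.89888827]]
s (386, 252) 12.615172386169434 [[-191.46492421   80.29400788]]
s (144, 242) 14.30044937133789 [[150.6519894  -54.91950727]]
s (275, 225) 12.253982543945312 [[-48.05177991 -18.566154  ]]
```

View pics/bs.png

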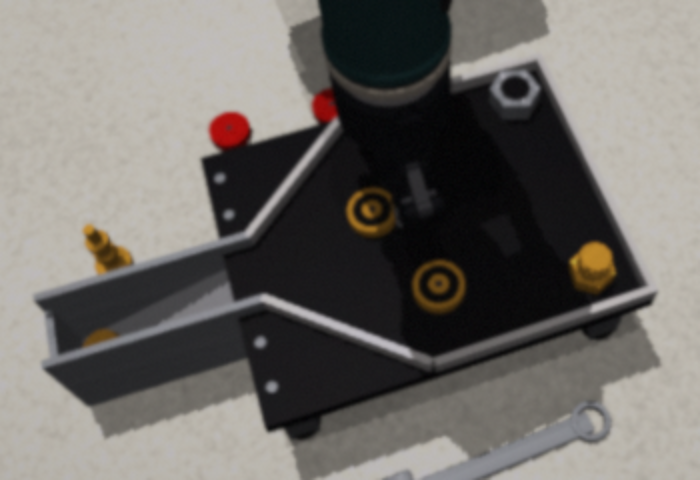

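View pics/bw.png

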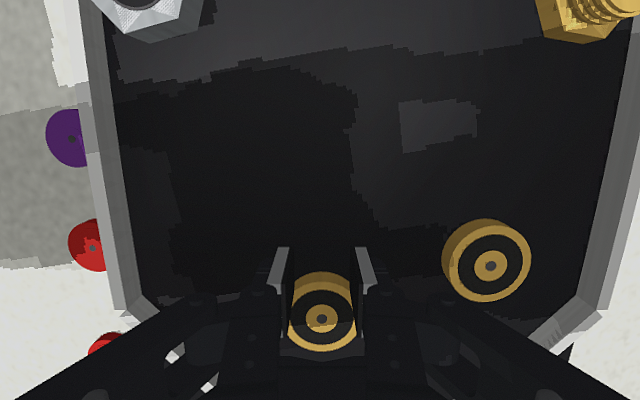

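Request:
{"op": "play_rows", "data": {
  "steps": "0.8 -6.2 0 0 0 0 0.3;0.8 -6.2 0 0 0 0 0.3;0.8 -6.2 0 0 0 0 0.3;0.8 -6.2 0 0 0 0 0.3;0.8 -6.2 0 0 0 0 0.3"
}}

```text
t: 7.22
tool_pos: [0.5812, -0.0518, 0.0848]
ee_rot: [0.0, 0.763, 0.646, 0.0]
contact_force: [-0.7, -0.4, 0.4]
finger_gap: 0.0256
```

Request:
{"op": "play_rows", "data": {
  "steps": "0.8 -6.2 0 0 0 0 0.3;0.8 -6.2 0 0 0 0 0.3;0.8 -6.2 0 0 0 0 0.3;0.8 -6 0 0 0 0 0.3;0.6 -5 0 0 0 0 0.3"
}}

```text
t: 7.63
tool_pos: [0.585, -0.0816, 0.0848]
ee_rot: [0.0, 0.763, 0.646, -0.0]
contact_force: [0.3, -0.5, 1.0]
finger_gap: 0.0258
```

```bash
python3 look.py c
```

```text
[ 0.585  -0.0816  0.0848] [-16.66942599  -3.05107293] [ 0.33528664 -0.46551487  0.95573336]
w (321, 330) 34.77126693725586 [[13.62877047 -1.8997912 ]]
w (321, 318) 16.016233444213867 [[ 7.18818139 -1.95338363]]
w (322, 298) 32.148719787597656 [[-3.4751515 -1.7038969]]
w (464, 130) 50.93633270263672 [[-79.62625542  54.76951161]]
s (140, 290) 8.381627082824707 [[166.81798832  19.49038854]]
s (309, 262) 13.656797409057617 [[-78.37557876  56.9304225 ]]
s (386, 253) 12.849263191223145 [[-190.35666067   80.10745343]]
s (242, 244) 5.700977325439453 [[ 8.67354773 -3.15762839]]
s (241, 246) 13.002243041992188 [[ 9.56779885 -1.02235851]]
s (144, 242) 14.30044937133789 [[150.6519894  -54.91950727]]
```

Request:
{"op": "play_rows", "data": {
  "steps": "2.5 5 0 0 0 0 0.3;2.5 5 0 0 0 0 0.3;0 0 0 0 0 0 0.1;0 0 0 0 0 0 0.1;0 0 0 0 0 0 0.1"
}}

```text
t: 8.15
tool_pos: [0.5899, -0.0703, 0.0847]
ee_rot: [-0.0, 0.763, 0.647, -0.0]
contact_force: [-0.9, 0.0, -0.6]
finger_gap: 0.0083
```

Request:
{"op": "play_rows", "data": {
  "steps": "-0.8 -5 0 0 0 0 0.1;-0.8 -5 0 0 0 0 0.1;-0.8 -5 0 0 0 0 0.1;-0.8 -5 0 0 0 0 0.1;-0.8 -5 0 0 0 0 0.1"
}}

```text
t: 8.57
tool_pos: [0.5857, -0.0966, 0.0848]
ee_rot: [-0.0, 0.763, 0.646, -0.0]
contact_force: [-0.9, 0.4, -1.3]
finger_gap: 0.0084
```

```bash
python3 look.py d
```

```text
[ 0.5857 -0.0966  0.0848] [-1.97791714  0.13839451] [-0.89967951  0.3781012  -1.28167867]
w (321, 353) 18.716459274291992 [[41.40026582  1.26174575]]
w (319, 328) 15.1198091506958 [[27.19532234  0.27657096]]
w (322, 291) 13.453723907470703 [[7.33369203 1.47159653]]
w (459, 92) 53.22979736328125 [[-79.35096318  54.47549705]]
s (140, 290) 8.381627082824707 [[166.81798832  19.49038854]]
s (308, 262) 13.729630470275879 [[-77.06757132  57.41573985]]
s (386, 253) 12.849263191223145 [[-190.35666067   80.10745343]]
s (229, 251) 13.342743873596191 [[29.35356974  0.3585164 ]]
s (144, 242) 14.30044937133789 [[150.6519894  -54.91950727]]
```

View pics/ds.png

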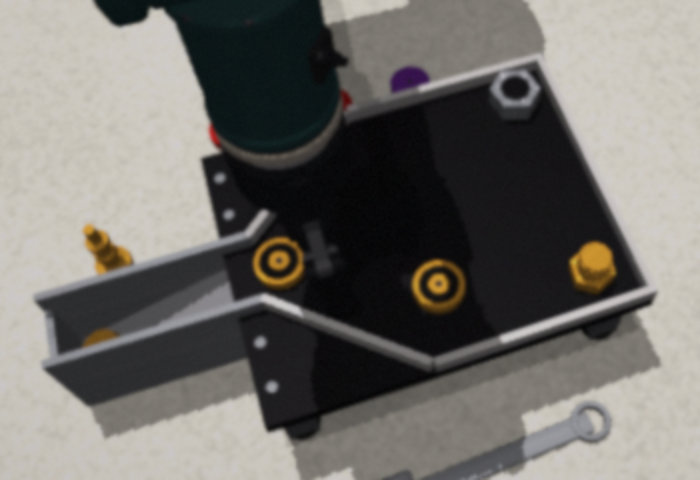

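The disc is centred at tray (29, 0) and lined up with the gate, so I keep pushing.

Request:
{"op": "play_rows", "data": {
  "steps": "-0.8 -5 0 0 0 0 0.1;-0.8 -5 0 0 0 0 0.1;-0.8 -5 0 0 0 0 0.1;-0.8 -5 0 0 0 0 0.1;-0.8 -5 0 0 0 0 0.1"
}}

```text
t: 9.08
tool_pos: [0.5818, -0.1213, 0.0848]
ee_rot: [-0.0, 0.763, 0.646, -0.0]
contact_force: [0.4, 0.3, 0.2]
finger_gap: 0.0087
```

Request:
{"op": "play_rows", "data": {
  "steps": "-0.8 -5 0 0 0 0 0.1;-0.8 -5 0 0 0 0 0.1;-0.8 -5 0 0 0 0 0.1;-0.9 -4 0 0 0 0 0.1;-0.9 -4 0 0 0 0 0.1"
}}

```text
t: 9.5
tool_pos: [0.5777, -0.1443, 0.0848]
ee_rot: [0.0, 0.763, 0.646, 0.0]
contact_force: [0.5, 1.0, 0.4]
finger_gap: 0.0085
```

Request:
{"op": "play_rows", "data": {
  "steps": "-0.8 -4 0 0 0 0 0.1;-0.8 -4 0 0 0 0 0.1;-0.8 -4 0 0 0 0 0.1;-0.6 -4 0 0 0 0 0.1;0 0 0 0 0 0 0.1"
}}

```text
t: 9.92
tool_pos: [0.5746, -0.1606, 0.0848]
ee_rot: [0.0, 0.763, 0.646, -0.0]
contact_force: [0.2, 0.0, -0.2]
finger_gap: 0.0087
```

```bash
python3 look.py e
```

```text
[ 0.5746 -0.1606  0.0848] [ 6.29514905e+01 -5.33669427e-02] [ 0.1982826   0.01338727 -0.19530422]
w (321, 356) 11.113359451293945 [[108.07217395   0.89082136]]
w (198, 353) 18.117769241333008 [[107.04324244 -59.10158808]]
w (322, 342) 18.314725875854492 [[99.78499779  1.29507494]]
s (140, 290) 8.381627082824707 [[166.81798832  19.49038854]]
s (160, 283) 10.440406799316406 [[136.90958224  18.76701659]]
s (309, 262) 14.057398796081543 [[-78.04999977  56.53551188]]
s (386, 252) 12.95663833618164 [[-190.46312018   79.94113811]]
s (144, 242) 14.30044937133789 [[150.6519894  -54.91950727]]
```

View pics/es.png

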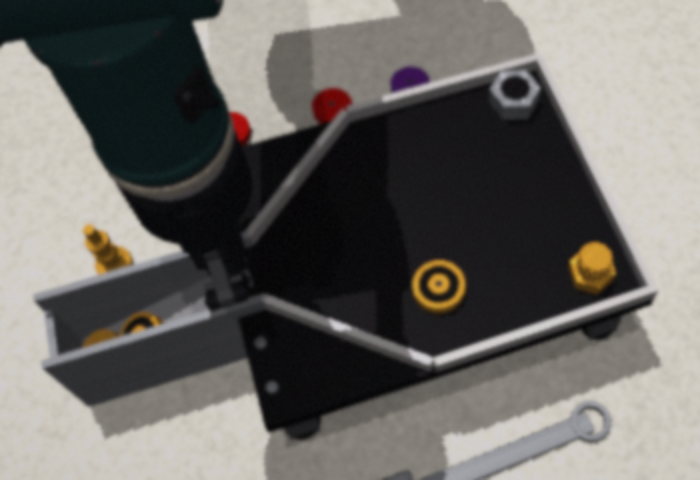

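Disc 2 lies flat in the slot behind disc 1. The third is at tray (-79, 56).

Request:
{"op": "play_rows", "data": {
  "steps": "0 0 20 0 0 0 0.1;0 0 25 0 0 0 0.1;17 33.6 0 0 0 0 0.3;17 33.6 0 0 0 0 0.3;17 33.6 0 0 0 0 0.3"
}}

```text
t: 10.43
tool_pos: [0.6267, -0.0584, 0.1309]
ee_rot: [0.001, 0.764, 0.646, 0.001]
contact_force: [0.2, 0.6, -0.5]
finger_gap: 0.0257
```

Request:
{"op": "play_rows", "data": {
  "steps": "17 33.6 0 0 0 0 0.3;17 33.6 0 0 0 0 0.3;0 0 -15 0 0 0 0.3;0 0 -10 0 0 0 0.3;0 0 0 0 0 0 0.3"
}}

```text
t: 10.85
tool_pos: [0.6572, 0.0088, 0.1014]
ee_rot: [-0.002, 0.763, 0.647, -0.002]
contact_force: [-0.9, -0.5, -0.7]
finger_gap: 0.0253
```

```bash
python3 look.py f
```

```text
[0.6572 0.0088 0.1014] [-117.87031259   52.87437457] [-0.93174898 -0.45924175 -0.71952939]
w (326, 325) 14.231000900268555 [[-78.69594025  56.53516295]]
w (326, 320) 36.782493591308594 [[-81.71226544  56.49016301]]
w (387, 105) 41.23115539550781 [[-190.2823346    82.23336996]]
s (140, 290) 8.381627082824707 [[166.81798832  19.49038854]]
s (160, 283) 10.440406799316406 [[136.90958224  18.76701659]]
s (308, 262) 13.424015998840332 [[-76.86693283  57.11729397]]
s (386, 253) 12.362536430358887 [[-190.82750431   80.59505157]]
s (144, 242) 14.30044937133789 [[150.6519894  -54.91950727]]
```

View pics/fs.png

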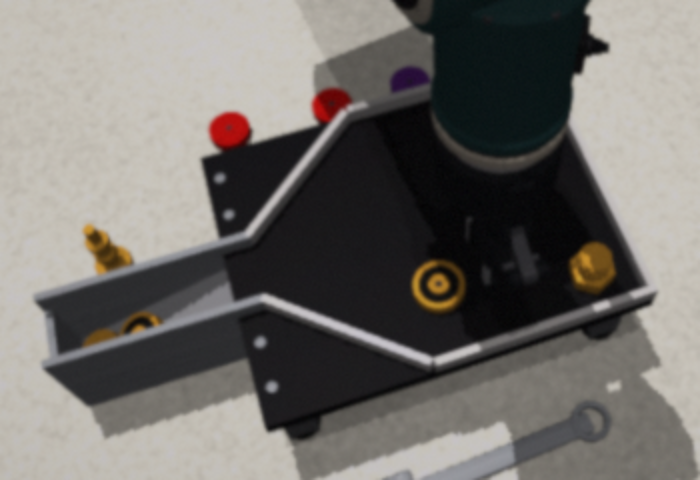

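View pics/fw.png

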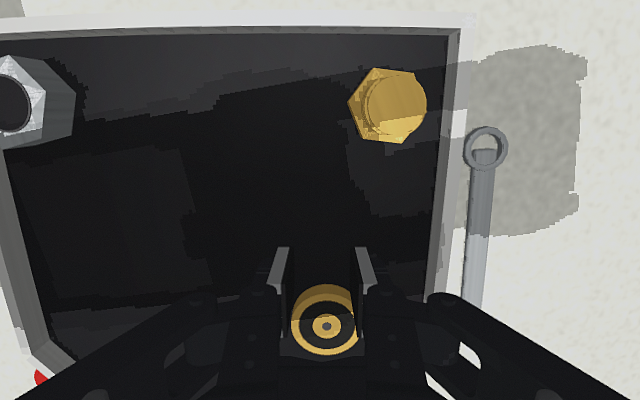

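Request:
{"op": "play_rows", "data": {
  "steps": "2 -0.3 -8 0 0 0 0.3;1.5 -0.3 -6 0 0 0 0.3;0 0 -3.5 0 0 0 0.3;-1 -6 0 0 0 0 0.3;-1 -6 0 0 0 0 0.3"
}}

```text
t: 11.37
tool_pos: [0.6608, -0.0051, 0.0868]
ee_rot: [-0.0, 0.763, 0.646, -0.0]
contact_force: [-0.6, -1.0, -0.7]
finger_gap: 0.0257
```

Request:
{"op": "play_rows", "data": {
  "steps": "-4.2 -5.4 0 0 0 0 0.3;-4.2 -5.4 0 0 0 0 0.3;-4.2 -5.4 0 0 0 0 0.3;-4.2 -5.4 0 0 0 0 0.3;-4.2 -5.4 0 0 0 0 0.3"
}}

```text
t: 11.78
tool_pos: [0.6398, -0.0321, 0.0876]
ee_rot: [0.0, 0.763, 0.646, 0.0]
contact_force: [-0.8, -0.4, 0.1]
finger_gap: 0.0257
```

```bash
python3 look.py g
```

```text
[ 0.6398 -0.0321  0.0876] [-74.68777325  42.59265231] [-0.84019481 -0.41275407  0.14420515]
w (322, 326) 33.70311737060547 [[-44.83403906  43.79994557]]
w (322, 312) 15.831655502319336 [[-52.43242571  43.85323412]]
w (320, 290) 31.120832443237305 [[-64.5330488   43.24004844]]
w (424, 2) 43.54679489135742 [[-184.52416697   81.60496263]]
s (140, 290) 8.381627082824707 [[166.81798832  19.49038854]]
s (160, 283) 10.440406799316406 [[136.90958224  18.76701659]]
s (288, 260) 5.323620796203613 [[-49.68782872  42.86010588]]
s (287, 261) 13.239480018615723 [[-48.7905112   44.37901117]]
s (386, 253) 12.70546817779541 [[-191.38196069   80.41905341]]
s (144, 242) 14.30044937133789 [[150.6519894  -54.91950727]]
```

View pics/gs.png

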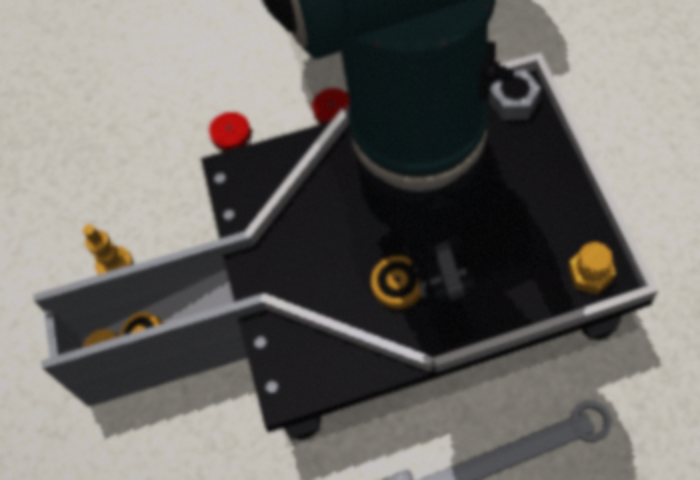

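View pics/gw.png

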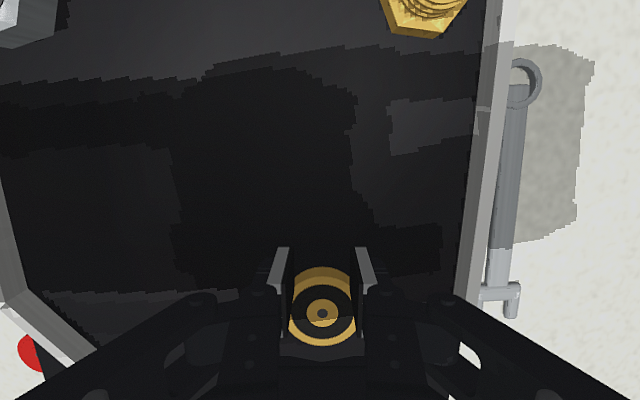

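Request:
{"op": "play_rows", "data": {
  "steps": "0.5 3 0 0 0 0 0.3;0 0 -3.5 0 0 0 0.3;-4.2 -5.4 0 0 0 0 0.3;-4.2 -5.4 0 0 0 0 0.3;-4.2 -5.4 0 0 0 0 0.3"
}}

```text
t: 12.3
tool_pos: [0.6276, -0.0448, 0.0835]
ee_rot: [-0.0, 0.763, 0.647, -0.0]
contact_force: [1.5, 0.3, -0.3]
finger_gap: 0.0256
```

Request:
{"op": "play_rows", "data": {
  "steps": "-4.2 -5.4 0 0 0 0 0.3;-4.2 -5.4 0 0 0 0 0.3;-4.2 -5.4 0 0 0 0 0.3;-4.2 -5.4 0 0 0 0 0.3;-4.2 -5.4 0 0 0 0 0.3"
}}

```text
t: 12.72
tool_pos: [0.6066, -0.0723, 0.0838]
ee_rot: [0.0, 0.763, 0.646, -0.0]
contact_force: [1.2, 1.4, -0.7]
finger_gap: 0.0259
```

```bash
python3 look.py i
```

```text
[ 0.6066 -0.0723  0.0838] [-29.44267644  16.62781982] [ 1.18790085  1.35410155 -0.66374159]
w (322, 332) 34.901458740234375 [[ 0.98246361 17.80849242]]
w (322, 320) 16.2275447845459 [[-5.191675   17.94500967]]
w (321, 300) 32.18669891357422 [[-16.16404193  17.5949869 ]]
s (140, 290) 8.381627082824707 [[166.81798832  19.49038854]]
s (160, 283) 10.440406799316406 [[136.90958224  18.76701659]]
s (252, 253) 5.852449893951416 [[-3.36090214 15.79610806]]
s (252, 254) 13.114442825317383 [[-2.07331167 17.90558376]]
s (386, 253) 12.849263191223145 [[-190.35666067   80.10745343]]
s (144, 242) 14.30044937133789 [[150.6519894  -54.91950727]]
```

View pics/is.png

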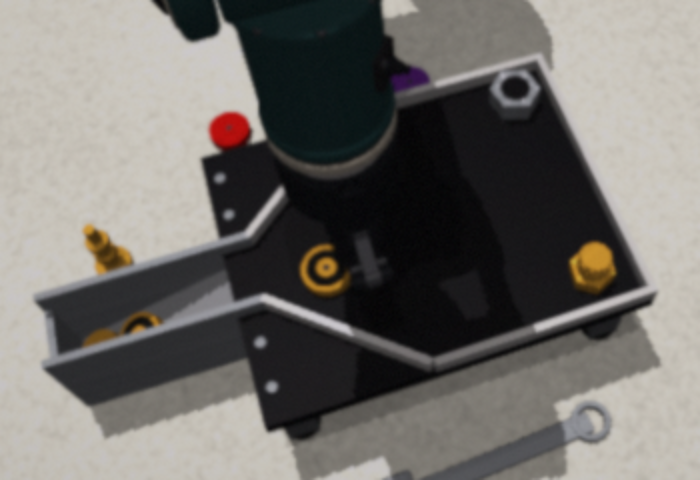

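Request:
{"op": "play_rows", "data": {
  "steps": "-4.2 -5.4 0 0 0 0 0.3;-4.2 -5.4 0 0 0 0 0.3;-4.2 -5.4 0 0 0 0 0.3;-4.2 -5.2 0 0 0 0 0.3;-4 -5 0 0 0 0 0.3"
}}

```text
t: 13.23
tool_pos: [0.5859, -0.0985, 0.0838]
ee_rot: [0.0, 0.763, 0.646, 0.0]
contact_force: [-0.6, -0.6, -1.0]
finger_gap: 0.0257
```

Request:
{"op": "play_rows", "data": {
  "steps": "0.8 5 0 0 0 0 0.3;0.8 5 0 0 0 0 0.3;0 0 0 0 0 0 0.1;0 0 0 0 0 0 0.1;0 0 0 0 0 0 0.1"
}}

```text
t: 13.65
tool_pos: [0.5881, -0.0876, 0.0838]
ee_rot: [0.0, 0.763, 0.647, -0.0]
contact_force: [-0.9, -0.2, 0.1]
finger_gap: 0.0087
```

```bash
python3 look.py j
```

```text
[ 0.5881 -0.0876  0.0838] [-11.23374535   0.99290702] [-0.94856588 -0.19856862  0.08755872]
w (320, 343) 15.787753105163574 [[25.5392505   1.27936286]]
w (322, 307) 14.14223575592041 [[5.81531243 2.37426426]]
s (140, 290) 8.381627082824707 [[166.81798832  19.49038854]]
s (160, 283) 10.440406799316406 [[136.90958224  18.76701659]]
s (386, 253) 12.903952598571777 [[-190.41093385   80.02268057]]
s (232, 251) 13.865524291992188 [[25.52055971  2.45598884]]
s (144, 242) 14.30044937133789 [[150.6519894  -54.91950727]]
```

View pics/js.png

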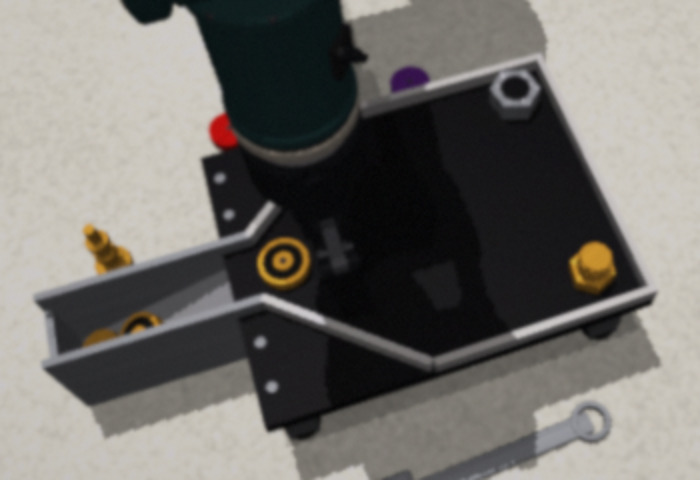

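Request:
{"op": "play_rows", "data": {
  "steps": "-1 -5 0 0 0 0 0.1;-1 -5 0 0 0 0 0.1;-0.9 -5 0 0 0 0 0.1;-0.9 -5 0 0 0 0 0.1;-0.8 -5 0 0 0 0 0.1"
}}

```text
t: 14.17
tool_pos: [0.5831, -0.1138, 0.0838]
ee_rot: [-0.0, 0.763, 0.646, -0.0]
contact_force: [-0.9, 0.8, -0.2]
finger_gap: 0.0088
```

Request:
{"op": "play_rows", "data": {
  "steps": "-0.8 -5 0 0 0 0 0.1;-0.8 -5 0 0 0 0 0.1;-0.8 -5 0 0 0 0 0.1;-0.9 -5 0 0 0 0 0.1;-0.9 -5 0 0 0 0 0.1"
}}

```text
t: 14.58
tool_pos: [0.579, -0.1385, 0.0838]
ee_rot: [-0.0, 0.763, 0.646, 0.0]
contact_force: [0.2, 1.0, -0.0]
finger_gap: 0.0084
```

Request:
{"op": "play_rows", "data": {
  "steps": "-0.8 -5 0 0 0 0 0.1;-0.8 -5 0 0 0 0 0.1;-0.8 -5 0 0 0 0 0.1;-0.8 -5 0 0 0 0 0.1;-0.5 -3 0 0 0 0 0.1"
}}

```text
t: 15.0
tool_pos: [0.5753, -0.1618, 0.0838]
ee_rot: [0.0, 0.763, 0.646, -0.0]
contact_force: [0.7, 0.8, -0.2]
finger_gap: 0.0086
```

```bash
python3 look.py k
```

```text
[ 0.5753 -0.1618  0.0838] [64.01765122  0.83024401] [ 0.71148309  0.7553948  -0.15492558]
w (319, 356) 11.113369941711426 [[108.28810417   0.88126019]]
w (198, 352) 17.7342472076416 [[106.98667576 -57.73011067]]
w (322, 343) 18.069448471069336 [[100.75733097   2.25131325]]
w (321, 321) 11.436713218688965 [[88.52321507  1.88968606]]
w (322, 297) 12.728264808654785 [[75.86158055  2.14735568]]
s (140, 290) 8.381627082824707 [[166.81798832  19.49038854]]
s (179, 277) 5.228305339813232 [[108.65917536  18.67749209]]
s (170, 278) 21.543094635009766 [[121.36129189  16.2177631 ]]
s (386, 252) 12.95663833618164 [[-190.46312018   79.94113811]]
s (144, 242) 14.30044937133789 [[150.6519894  -54.91950727]]
```

View pics/ks.png

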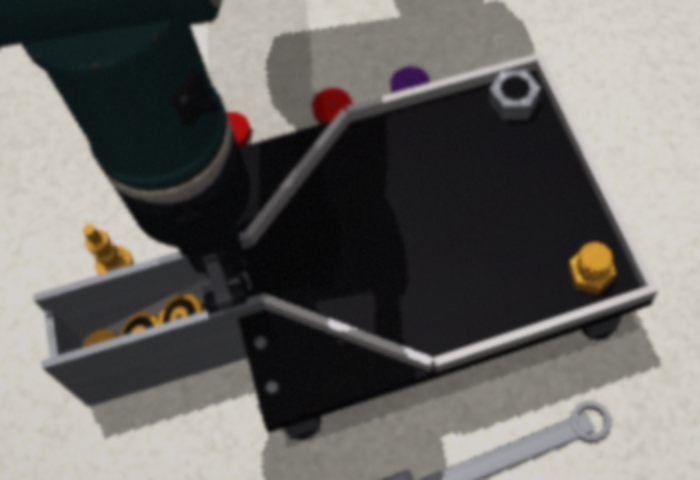

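All three are in the slot. I lift clear, back away and check from above.

Request:
{"op": "play_rows", "data": {
  "steps": "0 0 15 0 0 0 0.1;0 0 25 0 0 0 0.1;0 0 40 0 0 0 0.1;0 25 30 0 0 0 0.1;0 38 10 0 0 0 0.1"
}}

```text
t: 15.52
tool_pos: [0.5788, -0.1004, 0.2101]
ee_rot: [0.004, 0.764, 0.645, 0.003]
contact_force: [1.9, 0.4, 0.8]
finger_gap: 0.0085
```

Request:
{"op": "play_rows", "data": {
  "steps": "0 38 0 0 0 0 0.1;0 38 0 0 0 0 0.1;0 38 0 0 0 0 0.1;0 38 0 0 0 0 0.1;0 0 0 0 0 0 0.1"
}}

```text
t: 15.93
tool_pos: [0.5749, 0.0604, 0.204]
ee_rot: [-0.001, 0.761, 0.648, 0.001]
contact_force: [0.0, -0.5, -0.4]
finger_gap: 0.0086
```

```bash
python3 look.py l; python3 - <<'E'
from h import *
im=get_image('top'); a=im[90:310,260:520,::-1]; cv2.imwrite('pics/top_end.png',cv2.resize(a,None,fx=2.6,fy=2.6,interpolation=cv2.INTER_CUBIC))
E
```

```text
[0.5749 0.0604 0.204 ] [-154.93046579  -36.88701734] [ 0.01050258 -0.51907589 -0.40177184]
w (476, 162) 27.064836502075195 [[-189.38177892   82.65999167]]
s (140, 290) 8.381627082824707 [[166.81798832  19.49038854]]
s (178, 276) 5.147915363311768 [[109.0352268   17.36461766]]
s (170, 279) 21.66227912902832 [[121.01781238  17.48912201]]
s (386, 253) 12.186664581298828 [[-190.84724405   80.62130995]]
s (144, 242) 14.30044937133789 [[150.6519894  -54.91950727]]
```

View pics/ls.png

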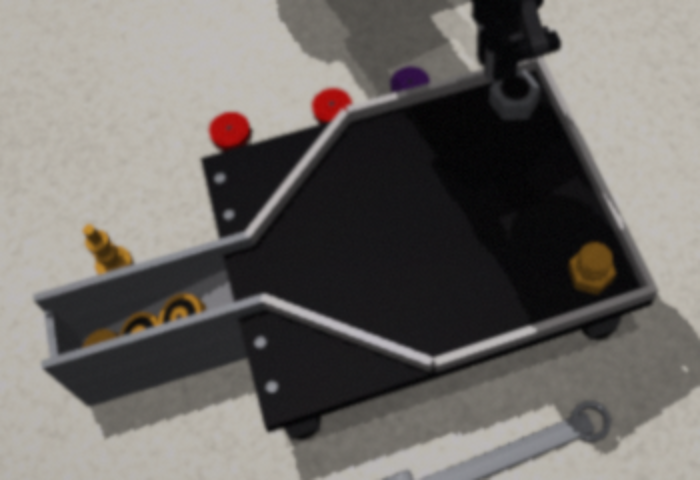

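View pics/top_end.png

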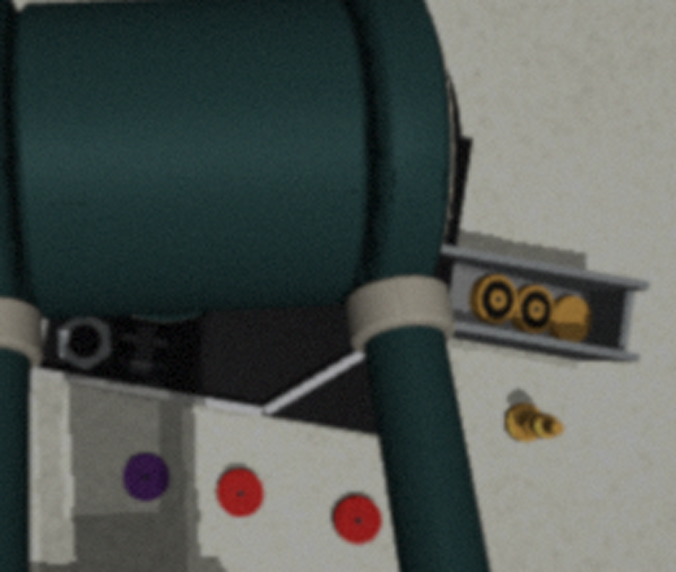

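```bash
python3 -c "
from cell import *
print(read_state()['t'],hand_in())"
```

```text
the job is handed in; nothing more can be done
16.0833 None
```

All three brass discs are in the slot, and I handed the job in at 16.1 s of the 58 s allowed. I swept them one at a time with the fingertips: the front one first, then the tray −y one, then the tray +y one. Each was already down in the slot before I started on the next, and nothing was pinched or lifted. The contact force readings stayed at about 2 N or less.

**Last checks:** The final top and scene pictures show the three discs in a row in the slot, and the scene positions did not change between the last two looks. The nut, plug, spindle, spanner and the purple and red look-alikes look to be where they started. The arm was clear, with the tool about 0.2 m above the bench.

**Worth noting:**
- **First disc:** it tipped at the lip and appears to lie ring side down in the slot; the other two lie ring side up.
- **Fingertip height:** on the third disc the fingertips ran about 3 mm too high at first. I backed off, lowered them and carried on without trouble.
- **Tray position:** my measured tray position had errors of up to about 3 mm, so I checked each disc against the wrist and scene views during its push.
- **Final top view:** the arm hid part of the tray, including the plug and the spanner, so those were checked only in the scene view, whose crop cuts off the spanner's open end.

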